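# Lock the tube tray into its loading dock with the locking rod

### The arm

A 6-joint arm with a two-finger parallel gripper is mounted at the origin on the work surface. World frame = base frame: x ahead of the robot, y to its left, z up, the work surface at z = 0. Lengths are in m, angles in degrees, forces in N, time in s.
With the tool pointing down it reaches from about 0.35 to 0.875 m from the base axis. Payload 4.2 kg.
Tool frame: the origin (TCP) lies on the centre line of the jaws, within the pads' length; the fingertips stand 17 mm ahead of it and the grasp point (between the pads) lies 2 mm behind it; z points along the fingers, y is the direction in which the jaws open and shut (so a half turn about z gives the same grasp; the last joint's range is limited). The gripper opens to 87 mm and grips with 3 to 60 N. Pads are 19 mm wide; open, the fingers measure 117 mm over their backs; the gripper's body (75 mm by 190 mm) begins 51 mm behind the grasp point.
Start: joints at [-54.798, 22.042, 0.453, 0, -68.411, -14.817], TCP at [0.218, -0.586, 0.24] pointing down, gripper open.
Joint ranges: [-179.83, 179.83], [-69.29, 118.12], [-61.27, 80.66], [-181.25, 117.63], [-171.15, -9.14], [-177.46, 177.46]. Speed limits (degrees/s): [159.86, 159.86, 180, 180, 180, 180].

### API

Orientations are given as a 3x3 rotation matrix whose columns are the frame's x, y, z axes.
In Python, from station import * gives the robot as it stands.
- The arm moves only by the tool play_rows, never from a script. Its argument "targets" is a list that holds one entry, the list of rows, each a list of 5 numbers: the closure, from 0 (fully open) to 1 (shut), then the shift along the world's x, y, z in m, then the turn about the world's z in rad. In form: [[[gripper, x, y, z, twist], ...]]. A call has 1 to 5 rows; each row is the pose to reach, as a shift and turn from the pose commanded when the call began; what a row does not reach only later rows make up. A row lasts 1/12 s, in which the tool goes at most 41.7 mm and 7.16 degrees, less where a joint would pass 70% of its speed; a pose out of reach is approached as far as the arm can. A call with a gripper value outside its range is refused whole. The fingers move at their own pace and stop on an object; the grip force is fixed at half the most. Time passes only in rows, so rows that repeat a pose let the fingers close. It gives the time, the measured TCP pose, the force and the opening at its end, in the units of the state.
- sense(): the state, without advancing time (a new reading comes with each control period).
- capture(name): name is "scene" or "top"; returns the picture (420x560x3 uint8, blue, green, red); there is no depth.
- get_calibration(name): a dict with "camera_matrix" (3x3 intrinsics, pixels), "D" ([k1, k2, p1, p2, k3] as OpenCV has them; the pictures are not rectified), "T" (4x4, takes a point from camera to world coordinates). Camera axes: x right, y up, looking along -z (the intrinsics and any distortion apply to the point x, -y, -z); pixel columns grow to the right and rows downward; lengths in m; the calibration is good to about 2 mm. A picture is of the moment at which its call begins. get_calibration takes no time and is no camera call.
- finish_job(): hands the job in, once; it reports no verdict.
The state is a dict: "time_s": time; "joints": joint angles; "joint_velocities": joint speeds; "effort": joint torques, N m; "tcp_pos": TCP position; "ee_rot": TCP orientation; "wrist_force": force on the tool from outside, world axes, zero at the start; "moment": the same for the moment, N m; "gripper_width": opening from 0.0 (shut) to 1.0 (fully open).
Only numpy, scipy, OpenCV 4.12 (cv2) and the standard library are available. Lean on these libraries where they do the work, as an engineer would, in place of code of your own. Each camera call takes 0.05 s, during which the arm holds its last target. There are 200 camera calls.

### The job

Lock the tray of sample tubes into its white loading dock with the red-knobbed locking rod: draw the rod up out of its blue holder, put it down through the hole in the tray's orange tongue, and use it to draw the tray gently further into the dock until the rod finds the hidden holes of the two steel ears below and slides through both, fully home with its collar flush on the tongue. Feel your way and never force the rod against tongue or ears (stay well under 40 N); let go at the end and leave the other things on the bench alone.

Things in the scene. Friction and masses are not known exactly. Their poses are not given: they have to be found in the camera images.
- dock: White loading dock, fixed to the bench, 360 mm long (its x), 140 mm wide (its y); origin at the centre of its underside. A grey tray of capped sample tubes (tops 122 mm above the bench) slides in it along the dock's x only; +x is inwards, towards the grey end wall. The tray slides stiffly (about 2 N), stays where it is left, cannot lift or tip.
- tongue_hole (a point): Centre of the 14.5 mm round hole through the tray's orange tongue (42 mm wide, 8 mm thick), at its top face, 77 mm above the bench. It moves with the tray along the dock's x; axes as the dock's, z up. The tongue sticks out over the steel ears at the dock's -x end. The tray can travel 38 mm or more inwards.
- ears (a point): Fixed point on the top face of the upper steel ear, on the dock's centre line. Two level ears, 90 mm long (x), 10 mm thick, tops 65 and 45 mm above the bench, immovable, with round holes of 14 mm (upper) and 16 mm (lower), one right below the other. The holes are hidden by the tongue and not measured: somewhere within 13 mm of this point along the dock's x, always 6 mm or more further in than the tongue hole at the start.
- rod_grip (a point): Centre of the locking rod's red knob: upright cylinder 22 mm wide, 40 mm tall. Below it a steel collar, 30 mm wide, 5 mm thick, underside 25 mm below this point; then the steel shank, 12 mm wide, 45 mm long, tip 70 mm below this point, chamfered to 9 mm over its last 3 mm. z runs up the rod. About 110 g. Fully home, this point is 25 mm above the tongue's top and the tip is below the lower ear.
- holder: Blue block, fixed to the bench, 64 x 64 mm, 47 mm tall, origin at the centre of its underside; the rod stands in a 16 mm hole right through its middle, its collar on the block's top.
- wash_bottle: White bottle, 64 mm wide, 160 mm tall; leave alone. Origin under its centre.
- timer: White timer with a blue dial, 75 mm tall; leave alone. Origin under its centre.
- well_plate: White well plate 86 x 128 mm, 24 mm tall; leave alone. Origin under its centre.
- tub: Clear tub with an orange lid, 118 x 138 mm, 72 mm tall; leave alone. Origin under its centre.
- reagent_jar: Amber jar, 60 mm wide, 75 mm tall; leave alone. Origin under its centre.
- stain_jar: Green jar, 56 mm wide, 90 mm tall; leave alone. Origin under its centre.
Not all that is in view belongs to the job. Of the things that look like the part that bears rod_grip, the smallest one is meant.

How it is judged (in metres and radians):
On the way, in this order (a step that is already met when the one before it is completed fails the run):
1. the rod is drawn up out of its holder (height (world z) of rod_grip above 0.137 m and angle between rod_grip's own z axis and vertical below 0.3 rad), for 0.1 s.
2. the rod's tip is through the tongue's hole (z of rod_grip in the frame of tongue_hole below 0.061 m and horizontal distance between rod_grip and tongue_hole below 0.01 m and angle between rod_grip's own z axis and vertical below 0.12 rad), for 0.1 s.
3. the tray has been drawn inwards and the rod is through the tongue and both ears, its collar on the tongue (distance of tongue_hole from where it was at the start of the episode above 0.004 m and z of rod_grip in the frame of tongue_hole below 0.0285 m), for 0.1 s.
At the end, for the whole second after the job is handed in: The rod is through the tongue and both ears, upright within 0.1 rad, within 5 mm of the tongue hole's axis, its collar within 3.5 mm of the tongue's top face (knob centre 22 to 28.5 mm above it); the tray has been drawn more than 4 mm from its start; the rod is released and at rest (all of step 3 and z of rod_grip in the frame of tongue_hole above 0.022 m and horizontal distance between rod_grip and tongue_hole below 0.005 m and angle between rod_grip's own z axis and vertical below 0.1 rad and linear speed of rod below 0.02 m/s); the robot touches nothing.
It fails at once if the rod is forced against the tongue, the ears or the dock (40 N or more) (contact force between rod and dock above 40 N).
It fails at once if a bystander is shifted by more than 20 mm (distance of any of wash_bottle, timer, well_plate, tub, reagent_jar, stain_jar from where it was at the start of the episode above 0.02 m).
It also fails if it takes over 67 s, if anything falls off the work surface, if the arm or the gripper's body presses on something with over 40 N, if the wrist force passes 120 N, or if a joint passes its speed limit or range.

## Working session

There is one attempt and no reset: what is moved stays moved. The work goes in short steps, Python scripts to look and compute and a tool call to move; the robot and the scene stay as the last step left them, time stands still between calls to the robot, and variables do not carry over. Pictures are saved under pics/ and viewed, on a budget of 10 in all, crops included, one or two more only if the job needs it, and the job is handed in when it is done.

Besides the shell and the picture viewer there is one more tool, called as name(argument=value, ...), one argument or row to a line, values as JSON. play_rows: Moves the arm, as the interface text tells. Its arguments: {"type":"object","properties":{"targets":{"type":"array","items":{"type":"array","items":{"type":"array","items":{"type":"number"}}}}},"required":["targets"]}

```bash
mkdir -p pics; cat > h.py <<'E'
from station import *
import numpy as np, cv2
def ray(n,u,v):
    c=get_calibration(n);K=np.array(c["camera_matrix"],float);D=np.array(c["D"],float);T=np.array(c["T"],float)
    p=cv2.undistortPoints(np.array([[[u,v]]],float),K,D)[0,0]
    d=T[:3,:3]@np.array([p[0],-p[1],-1.]);return T[:3,3],d
def onz(n,u,v,z):
    o,d=ray(n,u,v);return o+d*(z-o[2])/d[2]
def proj(n,P):
    c=get_calibration(n);K=np.array(c["camera_matrix"],float);D=np.array(c["D"],float);T=np.linalg.inv(np.array(c["T"],float))
    q=T[:3,:3]@np.array(P,float)+T[:3,3]
    return cv2.projectPoints(np.array([[q[0],-q[1],-q[2]]]),np.zeros(3),np.zeros(3),K,D)[0].ravel()
def tri(u1,u2):
    a,d=ray("scene",*u1);b,e=ray("top",*u2)
    s=np.linalg.lstsq(np.c_[d,-e],b-a,rcond=None)[0]
    p,q=a+s[0]*d,b+s[1]*e
    return (p+q)/2,np.linalg.norm(p-q)
E
python3 - <<'E'
from h import *
for n in("scene","top"):
    cv2.imwrite(f"pics/{n}0.png",capture(n)); c=get_calibration(n); print(n,np.round(c["camera_matrix"],1).tolist(),np.round(c["T"],3).tolist())
s=sense();print(s["ee_rot"],s["tcp_pos"],s["wrist_force"],s["gripper_width"])
E
```

```text
scene [[390.5, 0.0, 282.5], [0.0, 390.5, 214.9], [0.0, 0.0, 1.0]] [[0.141, -0.603, 0.785, 1.318], [0.99, 0.099, -0.101, -0.081], [-0.016, 0.791, 0.611, 0.715], [0.0, 0.0, 0.0, 1.0]]
top [[484.1, 0.0, 278.9], [0.0, 484.1, 213.0], [0.0, 0.0, 1.0]] [[0.018, 0.998, -0.055, 0.414], [-1.0, 0.019, 0.008, 0.01], [0.009, 0.055, 0.998, 1.658], [0.0, 0.0, 0.0, 1.0]]
[[-9.37422832e-01 -3.48192256e-01 -7.66419406e-04]
 [-3.48193090e-01  9.37421052e-01  1.82830417e-03]
 [ 8.18563310e-05  1.98075602e-03 -9.99998035e-01]] [ 0.2175568  -0.58537366  0.23855485] [-0.58341542 -0.37759445 -0.59902895] 1.002488745118324
```

View pics/scene0.png

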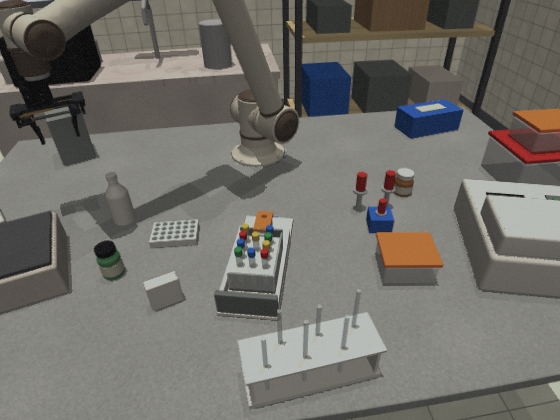

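View pics/top0.png

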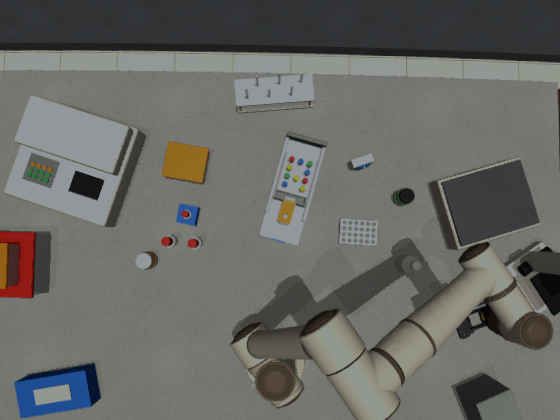

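The scene shows the tray near (258,265) with the tongue at (264,220), and the rod in the blue holder at (381,215). Two red-knobbed look-alikes stand at (361,182) and (390,181). In the top view the tongue is at (286,212) and the holder at (187,214). Next I'll crop both views.

```bash
python3 - <<'E'
from h import *
s=cv2.imread("pics/scene0.png");t=cv2.imread("pics/top0.png")
f=lambda im,x,y,w,h,k:cv2.resize(im[y:y+h,x:x+w],None,fx=k,fy=k,interpolation=cv2.INTER_CUBIC)
A=np.hstack([f(s,340,160,80,80,5),f(s,225,205,80,80,5)]);B=np.hstack([f(t,150,195,66,33,6),f(t,250,190,66,33,6)])
B=cv2.resize(B,(800,200));cv2.imwrite("pics/crop0.png",np.vstack([A,B]))
def blobs(n,im,lo,hi,box,amin=15):
    h=cv2.cvtColor(im,cv2.COLOR_BGR2HSV);m=cv2.inRange(h,lo,hi)
    if lo[0]==0 and hi[0]<8: m|=cv2.inRange(h,(172,lo[1],lo[2]),(180,255,255))
    k,l,st,c=cv2.connectedComponentsWithStats(m)
    for i in range(1,k):
        x,y=c[i]
        if st[i,4]>=amin and box[0]<x<box[2] and box[1]<y<box[3]: print(n,st[i].tolist(),c[i].round(2), cv2.minAreaRect(np.argwhere(l==i)[:,::-1].astype(np.float32)))
print("red");blobs("s",s,(0,120,60),(7,255,255),(340,160,420,240));blobs("t",t,(0,120,60),(7,255,255),(140,190,220,260))
print("orange");blobs("s",s,(8,120,60),(22,255,255),(230,200,290,240));blobs("t",t,(8,120,60),(24,255,255),(260,190,310,240))
print("blue");blobs("s",s,(100,120,30),(125,255,255),(340,160,420,240));blobs("t",t,(100,120,30),(125,255,255),(140,190,220,260))
E
```

```text
red
s [384, 170, 12, 20, 173] [389.47 179.65] ((389.5399475097656, 179.71998596191406), (9.475231170654297, 19.091882705688477), 8.13010311126709)
s [356, 172, 11, 20, 170] [360.81 181.36] ((360.9010009765625, 181.4901123046875), (9.054838180541992, 19.303720474243164), 5.710593223571777)
s [378, 198, 9, 16, 103] [381.74 205.31] ((381.770263671875, 205.37838745117188), (7.233555316925049, 15.289106369018555), 9.462322235107422)
t [182, 211, 6, 6, 33] [184.58 213.58] ((184.5, 213.5), (5.0, 5.0), 90.0)
t [161, 237, 9, 9, 66] [165.36 240.92] ((165.0, 241.0), (8.0, 8.0), 90.0)
t [188, 239, 9, 9, 66] [192.03 242.94] ((192.0, 243.0), (8.0, 8.0), 90.0)
orange
s [253, 211, 20, 22, 298] [262.19 220.69] ((262.7059020996094, 221.676513671875), (15.764815330505371, 23.283418655395508), 14.03624439239502)
t [278, 201, 18, 23, 245] [286.16 211.08] ((286.0500183105469, 211.35000610351562), (12.332881927490234, 22.76839828491211), 18.434947967529297)
blue
s [367, 207, 27, 26, 532] [379.23 220.53] ((380.0, 219.5), (25.0, 26.0), 90.0)
t [176, 204, 23, 21, 297] [187.74 214.36] ((187.44229125976562, 214.28846740722656), (20.19995880126953, 18.43491554260254), 11.309932708740234)
```

View pics/crop0.png

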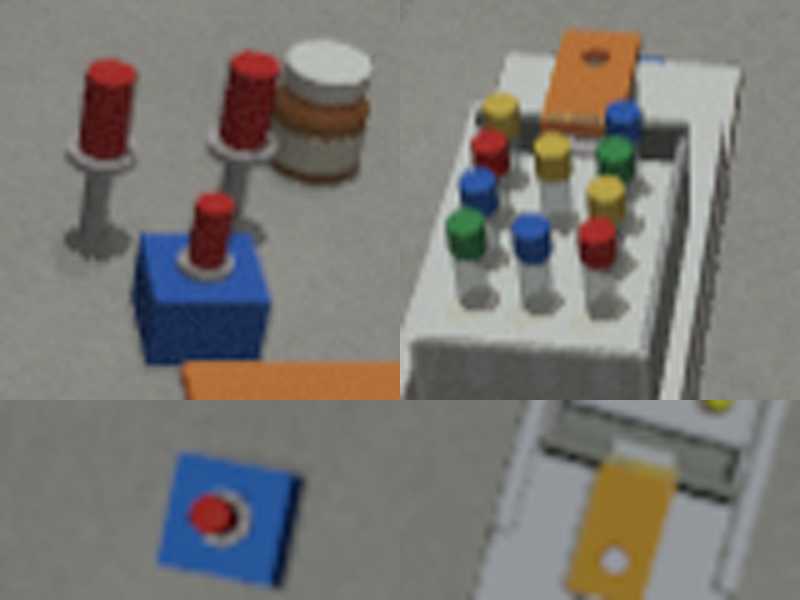

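```bash
python3 - <<'E'
from h import *
r=lambda a:np.round(a,4)
print("rod s",r(onz("scene",381.74,205.3,.072)),"t",r(onz("top",184.5,213.6,.092)), tri((381.74,205.3-6.5),(184.5,213.6)))
print("holder top",r(onz("top",187.44,214.29,.045)))
print("hole s",r(onz("scene",264.0,216.0,.077)),"t",r(onz("top",285.1,216.2,.077)),tri((264,216),(285.1,216.2)))
for z in (.0,.06): print("dock near",r(onz("top",262,237,z)),r(onz("top",297,243,z)))
for z in (.06,.09,.12):print("far",r(onz("top",289,134,z)),r(onz("top",326,146,z)))
t=cv2.imread("pics/top0.png")
h=cv2.cvtColor(t,cv2.COLOR_BGR2HSV);m=cv2.inRange(h,(8,120,60),(24,255,255));m[:190]=0;m[240:]=0;m[:,:260]=0;m[:,310:]=0
print([r(onz("top",*p,.077))[:2] for p in cv2.boxPoints(cv2.minAreaRect(np.argwhere(m)[:,::-1].astype(np.float32)))])
# moments axis
M=np.argwhere(m)[:,::-1].astype(float);w,V=np.linalg.eigh(np.cov(M.T));v=V[:,1];print("axis px",v)
a=onz("top",*(M.mean(0)-10*v),.077);b=onz("top",*(M.mean(0)+10*v),.077);print("tongue ctr",r((a+b)/2),np.degrees(np.arctan2(*(b-a)[[1,0]])))
hs=cv2.createLineSegmentDetector().detect(cv2.cvtColor(t,cv2.COLOR_BGR2GRAY))[0][:,0]
for x1,y1,x2,y2 in hs:
    if 255<x1<330 and 125<y1<250 and np.hypot(x2-x1,y2-y1)>18: 
        a=onz("top",x1,y1,.07);b=onz("top",x2,y2,.07);print(r([x1,y1,x2,y2]),np.degrees(np.arctan2(*(b-a)[[1,0]])).round(1))
E
```

```text
rod s [0.4923 0.3038 0.072 ] t [0.493 0.303 0.092] (array([0.49253783, 0.30154235, 0.09462309]), np.float64(0.0019751993162052837))
holder top [0.4932 0.3019 0.045 ]
hole s [ 0.4942 -0.0246  0.077 ] t [ 0.4913 -0.0234  0.077 ] (array([ 0.49139285, -0.02393789,  0.07478476]), np.float64(0.0009314309393356242))
dock near [0.4224 0.0527 0.    ] [ 0.4041 -0.0674  0.    ]
dock near [0.4221 0.0512 0.06  ] [ 0.4044 -0.0646  0.06  ]
far [ 0.7673 -0.0321  0.06  ] [ 0.7294 -0.1563  0.06  ]
far [ 0.7607 -0.0313  0.09  ] [ 0.7234 -0.1532  0.09  ]
far [ 0.7541 -0.0305  0.12  ] [ 0.7175 -0.1501  0.12  ]
[array([0.4777, 0.0041]), array([ 0.549 , -0.0182]), array([ 0.5369, -0.0567]), array([ 0.4657, -0.0343])]
axis px [-0.31908776  0.94772517]
tongue ctr [ 0.5082 -0.0266  0.077 ] 162.4134053432327
[321.0378 147.9236 285.368  137.7788] 75.1
[287.9335 133.8097 324.6586 144.0807] -104.6
[275.5405 188.4242 306.7714 197.2421] -104.7
[259.7348 234.3352 295.9558 244.4392] -104.5
[285.2595 138.3761 265.3802 208.4103] 165.3
[265.5137 210.2242 259.058  232.1497] 164.7
[297.5481 244.2224 302.8192 224.2941] -13.9
[305.3952 219.3116 324.7449 149.1323] -14.6
[319.485  158.1558 309.3589 194.3705] 165.2
[306.6181 194.66   319.2656 150.5936] -15.1
[286.3834 152.9873 276.8904 186.8793] 165.5
[274.4888 185.6572 283.7484 152.9476] -14.7
```

play_rows(
  targets=[
    [[0, 0.02, 0.035, 0.005, -0.12], [0, 0.04, 0.07, 0.01, -0.24], [0, 0.06, 0.105, 0.015, -0.36], [0, 0.08, 0.14, 0.02, -0.49], [0, 0.1, 0.175, 0.02, -0.614]],
  ],
)

```text
time_s: 0.52
tcp_pos: [0.3142, -0.417, 0.2599]
ee_rot: [[-0.974, 0.224, 0.001], [0.224, 0.974, -0.001], [-0.001, -0.0, -1.0]]
wrist_force: [0.9, 0.2, 0.5]
gripper_width: 0.999
```

play_rows(
  targets=[
    [[0, 0.01, 0.038, 0, 0], [0, 0.02, 0.076, 0, 0], [0, 0.03, 0.114, 0, 0], [0, 0.04, 0.152, 0, 0], [0, 0.05, 0.19, 0, 0]],
  ],
)

```text
time_s: 0.93
tcp_pos: [0.3634, -0.2266, 0.2592]
ee_rot: [[-0.976, 0.219, -0.0], [0.219, 0.976, 0.0], [0.0, 0.0, -1.0]]
wrist_force: [0.7, -0.1, 0.3]
gripper_width: 1.002
```

play_rows(
  targets=[
    [[0, 0.01, 0.038, 0, 0], [0, 0.02, 0.076, 0, 0], [0, 0.03, 0.114, 0, 0], [0, 0.04, 0.152, 0, 0], [0, 0.05, 0.19, 0, 0]],
  ],
)

```text
time_s: 1.35
tcp_pos: [0.4133, -0.0365, 0.2595]
ee_rot: [[-0.976, 0.218, 0.0], [0.218, 0.976, 0.0], [-0.0, 0.0, -1.0]]
wrist_force: [0.7, 0.1, -0.5]
gripper_width: 1.0
```

play_rows(
  targets=[
    [[0, 0.008, 0.038, 0, 0], [0, 0.016, 0.076, 0, 0], [0, 0.024, 0.114, 0, 0], [0, 0.032, 0.152, 0, 0], [0, 0.04, 0.19, 0, 0]],
  ],
)

```text
time_s: 1.77
tcp_pos: [0.4532, 0.1535, 0.2593]
ee_rot: [[-0.976, 0.218, -0.0], [0.218, 0.976, -0.0], [0.0, -0.0, -1.0]]
wrist_force: [1.2, 0.1, 0.4]
gripper_width: 1.001
```

play_rows(
  targets=[
    [[0, 0.01, 0.036, 0, 0], [0, 0.02, 0.072, -0.02, 0], [0, 0.03, 0.105, -0.04, 0], [0, 0.036, 0.143, -0.06, 0], [0, 0.036, 0.143, -0.06, 0]],
  ],
)

```text
time_s: 2.18
tcp_pos: [0.4888, 0.2984, 0.1939]
ee_rot: [[-0.976, 0.216, -0.005], [0.216, 0.976, -0.004], [0.004, -0.005, -1.0]]
wrist_force: [0.2, 0.1, -0.1]
gripper_width: 1.001
```

play_rows(
  targets=[
    [[0, 0, 0, -0.02, -0.04], [0, 0, 0, -0.04, -0.04], [0, 0, 0, -0.06, -0.04], [0, 0, 0, -0.06, -0.04], [0, 0, 0, -0.06, -0.04]],
  ],
)

```text
time_s: 2.6
tcp_pos: [0.4892, 0.2939, 0.1386]
ee_rot: [[-0.966, 0.257, -0.002], [0.257, 0.966, -0.002], [0.001, -0.003, -1.0]]
wrist_force: [0.1, 0.6, -0.3]
gripper_width: 1.0
```

```bash
python3 - <<'E'
from h import *
s=capture("scene");t=capture("top");f=lambda im,x,y,w,h,k:cv2.resize(im[y:y+h,x:x+w],None,fx=k,fy=k,interpolation=cv2.INTER_CUBIC)
cv2.imwrite("pics/c1.png",np.hstack([f(s,330,130,100,120,4),f(t,140,180,100,120,4)]))
q=sense();print(q["tcp_pos"],q["wrist_force"])
E
```

```text
[0.49034966 0.29495675 0.14075678] [-0.52362832 -0.22860945 -1.29546264]
```

View pics/c1.png

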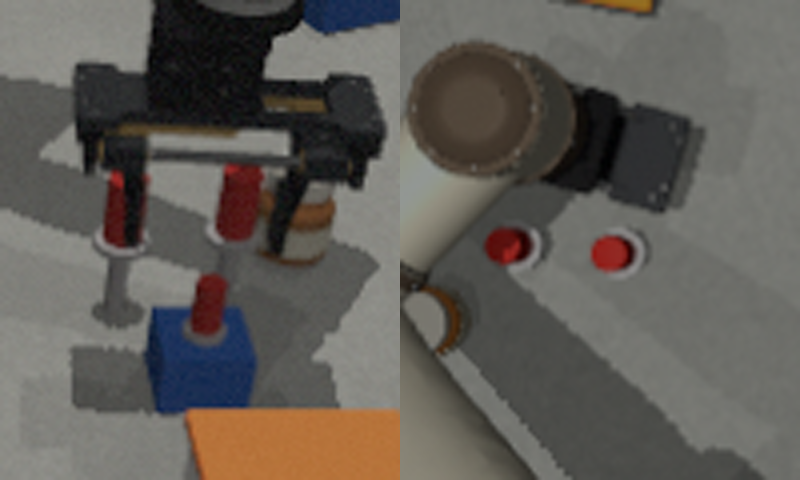

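The view shows the fingers straddling the knob: tips at x≈133 and 283 in the crop, and the knob at x≈208. Descending now with a small correction.

play_rows(
  targets=[
    [[0, 0.0025, 0.0075, -0.015, 0], [0, 0.0025, 0.0075, -0.03, 0], [0, 0.0025, 0.0075, -0.045, 0], [0, 0.0025, 0.0075, -0.063, 0], [0, 0.0025, 0.0075, -0.063, 0]],
  ],
)

```text
time_s: 3.12
tcp_pos: [0.4911, 0.3011, 0.0749]
ee_rot: [[-0.966, 0.258, -0.003], [0.258, 0.966, -0.002], [0.002, -0.003, -1.0]]
wrist_force: [0.5, -1.3, -0.1]
gripper_width: 1.003
```

play_rows(
  targets=[
    [[0.4, 0, 0, 0, 0], [0.7, 0, 0, 0, 0], [1, 0, 0, 0, 0], [1, 0, 0, 0, 0], [1, 0, 0, 0, 0]],
  ],
)

```text
time_s: 3.53
tcp_pos: [0.4925, 0.3024, 0.0775]
ee_rot: [[-0.966, 0.257, 0.001], [0.257, 0.966, 0.001], [-0.001, 0.002, -1.0]]
wrist_force: [-0.2, 0.1, 0.2]
gripper_width: 0.704
```

play_rows(
  targets=[
    [[1, 0, 0, 0, 0], [1, 0, 0, 0, 0], [1, 0, 0, 0, 0], [1, 0, 0, 0, 0], [1, 0, 0, 0, 0]],
  ],
)

```text
time_s: 3.95
tcp_pos: [0.4921, 0.3021, 0.0764]
ee_rot: [[-0.966, 0.258, -0.0], [0.258, 0.966, -0.0], [0.0, -0.0, -1.0]]
wrist_force: [-1.0, -0.5, 0.2]
gripper_width: 0.329
```

play_rows(
  targets=[
    [[1, 0, 0, 0, 0], [1, 0, 0, 0, 0], [1, 0, 0, 0, 0], [1, 0, 0, 0, 0], [1, 0, 0, 0, 0]],
  ],
)

```text
time_s: 4.37
tcp_pos: [0.4922, 0.3022, 0.0765]
ee_rot: [[-0.966, 0.258, 0.0], [0.258, 0.966, 0.0], [-0.0, 0.0, -1.0]]
wrist_force: [-0.0, 0.5, -0.7]
gripper_width: 0.248
```

play_rows(
  targets=[
    [[1, 0, 0, 0.006, 0], [1, 0, 0, 0.014, 0], [1, 0, 0, 0.024, 0], [1, 0, 0, 0.036, 0], [1, 0, 0, 0.05, 0]],
  ],
)

```text
time_s: 4.78
tcp_pos: [0.4916, 0.3015, 0.1273]
ee_rot: [[-0.966, 0.258, -0.001], [0.258, 0.966, -0.001], [0.001, -0.002, -1.0]]
wrist_force: [-0.7, 0.1, -1.3]
gripper_width: 0.247
```

play_rows(
  targets=[
    [[1, 0, 0, 0.015, 0], [1, 0, 0, 0.03, 0], [1, 0, 0, 0.045, 0], [1, 0, 0, 0.055, 0], [1, 0, 0, 0.055, 0]],
  ],
)

```text
time_s: 5.2
tcp_pos: [0.493, 0.3026, 0.1847]
ee_rot: [[-0.966, 0.257, 0.004], [0.257, 0.966, 0.003], [-0.003, 0.004, -1.0]]
wrist_force: [-0.0, 0.1, -0.8]
gripper_width: 0.244
```

play_rows(
  targets=[
    [[1, 0, -0.03, 0, 0], [1, 0, -0.07, 0, 0], [1, 0, -0.11, 0, 0], [1, 0, -0.15, 0, 0], [1, 0, -0.19, 0, 0]],
  ],
)

```text
time_s: 5.62
tcp_pos: [0.4909, 0.1101, 0.1809]
ee_rot: [[-0.966, 0.257, -0.002], [0.257, 0.966, -0.001], [0.002, -0.001, -1.0]]
wrist_force: [0.5, -0.7, -1.2]
gripper_width: 0.242
```

play_rows(
  targets=[
    [[1, 0, -0.04, 0, 0], [1, 0, -0.08, 0, 0], [1, 0, -0.115, 0, 0], [1, 0, -0.136, -0.005, 0], [1, 0, -0.136, -0.012, 0]],
  ],
)

```text
time_s: 6.03
tcp_pos: [0.4911, -0.0274, 0.1692]
ee_rot: [[-0.965, 0.262, -0.001], [0.262, 0.965, -0.0], [0.001, -0.001, -1.0]]
wrist_force: [-0.5, -0.2, -0.9]
gripper_width: 0.246
```

play_rows(
  targets=[
    [[1, 0, 0, 0, 0], [1, 0, 0, 0, 0], [1, 0, 0, 0, 0], [1, 0, 0, 0, 0]],
  ],
)

```text
time_s: 6.37
tcp_pos: [0.4924, -0.023, 0.1696]
ee_rot: [[-0.967, 0.256, 0.0], [0.256, 0.967, 0.0], [-0.0, 0.0, -1.0]]
wrist_force: [-0.4, 0.5, -2.2]
gripper_width: 0.245
```

```bash
python3 - <<'E'
from h import *
s=capture("scene");t=capture("top");f=lambda im,x,y,w,h,k:cv2.resize(im[y:y+h,x:x+w],None,fx=k,fy=k,interpolation=cv2.INTER_CUBIC)
cv2.imwrite("pics/s2.png",s)
cv2.imwrite("pics/c2.png",np.hstack([f(s,230,160,66,90,6),f(t,252,170,66,90,6)]))
q=sense();p=q["tcp_pos"];print(p,q["wrist_force"]);g=np.array(p)
for dz in (.0155,-.0295,-.0745): print(proj("scene",g+[0,0,dz]).round(1))
print("hole->",proj("scene",[.4915,-.024,.077]).round(1),proj("scene",[.4942,-.0246,.077]).round(1))
E
```

```text
[ 0.49234285 -0.02307259  0.16968108] [-0.05257022  0.10345963 -0.93847997]
[262.6 181.4]
[263.4 196.1]
[264.2 210.1]
hole-> [264.1 215.4] [264. 216.]
```

View pics/c2.png

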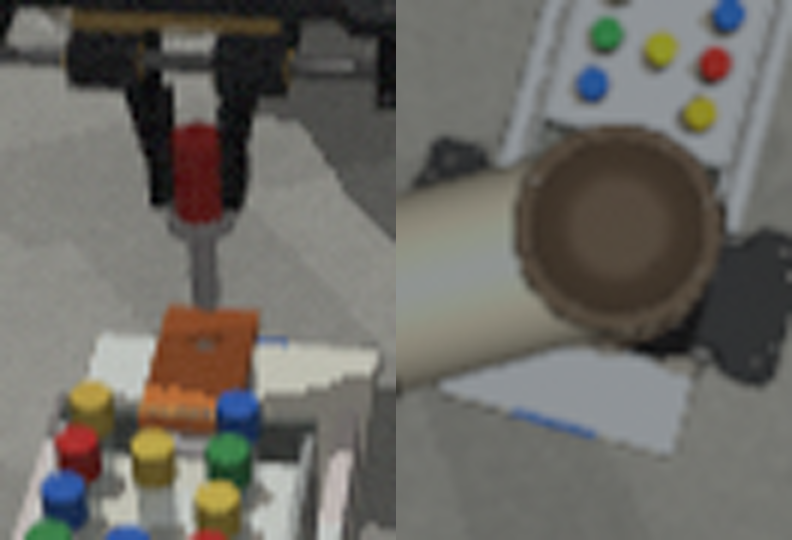

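Rod tip is at crop (204,308) and the hole at (206,344), so the rod looks well aligned. I'll descend in small steps and watch the force.

```bash
python3 - <<'E'
from h import *
g=np.array([.4923,-.0231,.077]);a=proj("scene",g)
print(a, proj("scene",g+[.002,0,0])-a,proj("scene",g+[0,.002,0])-a)
def cr(x,y):return x/6-.42+230,y/6-.42+160
print(cr(206,344),cr(204,308),proj("scene",g+[0,0,.0182]))
E
```

```text
[264.48339051 215.51385409] [0.07813874 0.4526442 ] [ 0.7435573  -0.07388435]
(263.91333333333336, 216.91333333333333) (263.58, 210.91333333333333) [264.17766904 210.07535998]
```

play_rows(
  targets=[
    [[1, 0, 0, -0.004, 0], [1, 0, 0, -0.008, 0], [1, 0, 0, -0.012, 0], [1, 0, 0, -0.014, 0], [1, 0, 0, -0.014, 0]],
  ],
)

```text
time_s: 6.88
tcp_pos: [0.4917, -0.024, 0.1546]
ee_rot: [[-0.966, 0.258, -0.002], [0.258, 0.966, -0.0], [0.002, -0.001, -1.0]]
wrist_force: [0.7, 0.2, -1.9]
gripper_width: 0.248
```

```bash
python3 - <<'E'
from h import *
for n,f,(x0,y0,x1,y1) in(("scene","scene0",(258,211,271,222)),("scene","s2",(258,213,271,222)),("top","top0",(279,208,292,224))):
    im=cv2.imread(f"pics/{f}.png");w=im[y0:y1,x0:x1]
    hsv=cv2.cvtColor(w,cv2.COLOR_BGR2HSV);ch=hsv[...,1 if n=="top" else 2]
    print(n,f);print(ch)
    e=np.clip(np.median(ch)*.93-ch.astype(float),0,None)
    if n=="top": e[:3]=0;e[-4:]=0;e[:,:3]=0;e[:,-3:]=0
    else: e[:2]=0;e[-2:]=0;e[:,:2]=0;e[:,-2:]=0
    yy,xx=np.mgrid[y0:y1,x0:x1];c=(xx*e).sum()/e.sum(),(yy*e).sum()/e.sum();print(c,onz(n,*c,.077).round(4))
E
```

```text
scene scene0
[[170 169 168 164 165 163 165 163 162 160 162 163 154]
 [177 178 179 179 181 177 179 179 180 175 177 177 173]
 [180 179 177 176 177 179 180 179 177 176 180 178 177]
 [176 180 177 177 180 160 159 170 172 176 179 178 177]
 [182 178 178 151 139 123 125 132 143 177 180 180 177]
 [178 177 177 139 102 101  98  98 115 178 177 181 179]
 [178 178 177 163 133 107 105 120 156 177 177 176 178]
 [180 176 176 179 168 153 153 159 176 180 177 178 178]
 [179 179 177 178 181 179 179 178 178 179 179 179 176]
 [178 178 180 177 177 178 178 178 177 178 177 177 177]
 [178 178 180 178 177 179 182 179 180 175 178 177 179]]
(np.float64(263.6913686953978), np.float64(216.08805499780595)) [ 0.4945 -0.0255  0.077 ]
scene s2
[[137 140 139 139 138 138 138 140 138 138 140 138 138]
 [141 139 140 139 140 134 133 134 130 130 131 130 128]
 [128 129 129 125 123 115 119 115 110 120 122 123 122]
 [121 121 120 105 102 106 102 103  96 115 122 125 122]
 [124 124 120 115 111  98  98 105 112 121 122 123 119]
 [123 125 124 122 118 111 115 117 121 122 123 118 122]
 [119 121 121 122 121 121 122 120 123 122 122 122 12
[... 483 characters left out ...]
187]
 [ 93 176 186 187 189 192 194 189 187 187 189 187 189]
 [110 187 189 190 179  78  39  91 177 187 187 189 189]
 [143 187 187 185  76   2  13   5  95 192 189 187 169]
 [168 189 187 176  25  15  13  15  54 193 187 189 108]
 [179 189 187 183  64   5  12   0  83 189 189 187  73]
 [189 189 189 189 154  80  43  77 154 187 187 169  51]
 [189 187 187 186 187 190 196 192 187 187 189 152  28]
 [187 187 189 187 187 184 187 187 187 189 186 108  16]
 [136 159 182 187 189 187 187 187 189 187 187  56   5]
 [ 43  56  52  68 122 175 182 187 189 187 169  33  13]
 [ 12  14  14   8  32  51  72  86 120 172 105  17  13]]
(np.float64(284.9494109222531), np.float64(216.04369186263995)) [ 0.4918 -0.0229  0.077 ]
```

play_rows(
  targets=[
    [[1, 0.0005, 0, -0.001, 0], [1, 0.0005, 0, -0.002, 0], [1, 0.0005, 0, -0.003, 0], [1, 0.0005, 0, -0.004, 0], [1, 0.0005, 0, -0.005, 0]],
  ],
)

```text
time_s: 7.3
tcp_pos: [0.4927, -0.024, 0.1504]
ee_rot: [[-0.966, 0.258, 0.0], [0.258, 0.966, 0.0], [-0.0, 0.0, -1.0]]
wrist_force: [0.0, -0.3, -2.0]
gripper_width: 0.246
```

play_rows(
  targets=[
    [[1, 0, 0, -0.0005, 0], [1, 0, 0, -0.001, 0], [1, 0, 0, -0.0015, 0], [1, 0, 0, -0.002, 0], [1, 0, 0, -0.002, 0]],
  ],
)

```text
time_s: 7.72
tcp_pos: [0.4926, -0.0239, 0.1484]
ee_rot: [[-0.966, 0.258, -0.0], [0.258, 0.966, -0.0], [0.0, -0.0, -1.0]]
wrist_force: [-0.2, 0.9, -2.0]
gripper_width: 0.244
```

play_rows(
  targets=[
    [[1, 0, 0, -0.001, 0], [1, 0, 0, -0.002, 0], [1, 0, 0, -0.003, 0], [1, 0, 0, -0.004, 0], [1, 0, 0, -0.004, 0]],
  ],
)

```text
time_s: 8.13
tcp_pos: [0.4925, -0.0239, 0.1442]
ee_rot: [[-0.966, 0.258, -0.0], [0.258, 0.966, -0.0], [0.0, -0.0, -1.0]]
wrist_force: [0.5, 1.0, -2.0]
gripper_width: 0.244
```

play_rows(
  targets=[
    [[1, 0, 0, -0.0005, 0], [1, 0, 0, -0.001, 0], [1, 0, 0, -0.0015, 0], [1, 0, 0, -0.002, 0], [1, 0, 0, -0.002, 0]],
  ],
)

```text
time_s: 8.55
tcp_pos: [0.4926, -0.0239, 0.1424]
ee_rot: [[-0.966, 0.258, -0.0], [0.258, 0.966, 0.0], [0.0, -0.0, -1.0]]
wrist_force: [-0.5, 0.3, -1.7]
gripper_width: 0.245
```

play_rows(
  targets=[
    [[1, 0, 0, -0.0005, 0], [1, 0, 0, -0.001, 0], [1, 0, 0, -0.0015, 0], [1, 0, 0, -0.0015, 0], [1, 0, 0, -0.0015, 0]],
  ],
)

```text
time_s: 8.97
tcp_pos: [0.4926, -0.0239, 0.1409]
ee_rot: [[-0.966, 0.258, -0.0], [0.258, 0.966, 0.0], [0.0, -0.0, -1.0]]
wrist_force: [0.2, 0.4, -1.5]
gripper_width: 0.243
```

play_rows(
  targets=[
    [[1, 0, 0, -0.0005, 0], [1, 0, 0, -0.001, 0], [1, 0, 0, -0.001, 0], [1, 0, 0, -0.001, 0], [1, 0, 0, -0.001, 0]],
  ],
)

```text
time_s: 9.38
tcp_pos: [0.4926, -0.0239, 0.1399]
ee_rot: [[-0.966, 0.258, -0.0], [0.258, 0.966, -0.0], [0.0, -0.0, -1.0]]
wrist_force: [0.6, -0.2, -1.1]
gripper_width: 0.245
```

play_rows(
  targets=[
    [[1, 0, 0, -0.0005, 0], [1, 0, 0, -0.001, 0], [1, 0, 0, -0.001, 0], [1, 0, 0, -0.001, 0], [1, 0, 0, -0.001, 0]],
  ],
)

```text
time_s: 9.8
tcp_pos: [0.4929, -0.024, 0.1394]
ee_rot: [[-0.966, 0.257, 0.001], [0.257, 0.966, -0.0], [-0.001, 0.0, -1.0]]
wrist_force: [-0.0, 0.2, 3.3]
gripper_width: 0.245
```

play_rows(
  targets=[
    [[1, 0.001, -0.00026, 0, 0], [1, 0.002, -0.0005, 0, 0], [1, 0.003, -0.0008, 0, 0], [1, 0.0039, -0.001, 0, 0], [1, 0.0039, -0.001, 0, 0]],
  ],
)

```text
time_s: 10.22
tcp_pos: [0.4958, -0.0249, 0.1392]
ee_rot: [[-0.966, 0.258, -0.002], [0.258, 0.966, 0.0], [0.002, -0.001, -1.0]]
wrist_force: [-3.7, 1.5, 7.2]
gripper_width: 0.24
```

play_rows(
  targets=[
    [[1, 0.0005, -0.00013, 0, 0], [1, 0.001, -0.00026, 0, 0], [1, 0.0015, -0.0004, 0, 0], [1, 0.0019, -0.0005, 0, 0], [1, 0.0019, -0.0005, 0, 0]],
  ],
)

```text
time_s: 10.63
tcp_pos: [0.4976, -0.0254, 0.1392]
ee_rot: [[-0.966, 0.258, -0.002], [0.258, 0.966, 0.0], [0.002, -0.0, -1.0]]
wrist_force: [-3.4, 1.4, 6.2]
gripper_width: 0.244
```

play_rows(
  targets=[
    [[1, 0.0005, -0.00013, 0.0003, 0], [1, 0.001, -0.00026, 0.0003, 0], [1, 0.0015, -0.0004, 0.0003, 0], [1, 0.0019, -0.0005, 0.0003, 0], [1, 0.0019, -0.0005, 0.0003, 0]],
  ],
)

```text
time_s: 11.05
tcp_pos: [0.5, -0.026, 0.1391]
ee_rot: [[-0.966, 0.258, -0.001], [0.258, 0.966, -0.0], [0.001, -0.0, -1.0]]
wrist_force: [-4.4, 1.7, 3.8]
gripper_width: 0.244
```

play_rows(
  targets=[
    [[1, 0.0005, -0.00013, 0, 0], [1, 0.001, -0.00026, 0, 0], [1, 0.0015, -0.0004, 0, 0], [1, 0.0019, -0.0005, 0, 0], [1, 0.0019, -0.0005, 0, 0]],
  ],
)

```text
time_s: 11.47
tcp_pos: [0.5021, -0.0265, 0.1391]
ee_rot: [[-0.966, 0.258, -0.0], [0.258, 0.966, -0.0], [0.0, -0.0, -1.0]]
wrist_force: [-4.6, 0.4, 2.2]
gripper_width: 0.242
```

play_rows(
  targets=[
    [[1, 0.0005, -0.00013, -0.0003, 0], [1, 0.001, -0.00026, -0.0004, 0], [1, 0.0015, -0.0004, -0.0004, 0], [1, 0.0015, -0.0004, -0.0004, 0], [1, 0.0015, -0.0004, -0.0004, 0]],
  ],
)

```text
time_s: 11.88
tcp_pos: [0.5038, -0.0269, 0.1389]
ee_rot: [[-0.966, 0.258, 0.0], [0.258, 0.966, -0.0], [-0.0, -0.0, -1.0]]
wrist_force: [-3.9, 1.1, 3.4]
gripper_width: 0.244
```

play_rows(
  targets=[
    [[1, 0.0005, -0.00013, -0.0002, 0], [1, 0.001, -0.00026, -0.0003, 0], [1, 0.0015, -0.0004, -0.0003, 0], [1, 0.0015, -0.0004, -0.0003, 0], [1, 0.0015, -0.0004, -0.0003, 0]],
  ],
)

```text
time_s: 12.3
tcp_pos: [0.5054, -0.0273, 0.1387]
ee_rot: [[-0.966, 0.258, 0.0], [0.258, 0.966, -0.0], [-0.0, 0.0, -1.0]]
wrist_force: [-5.0, 1.2, 5.1]
gripper_width: 0.24
```

play_rows(
  targets=[
    [[1, 0.0005, -0.00013, 0, 0], [1, 0.001, -0.00026, 0, 0], [1, 0.0015, -0.0004, 0, 0], [1, 0.0015, -0.0004, 0, 0], [1, 0.0015, -0.0004, 0, 0]],
  ],
)

```text
time_s: 12.72
tcp_pos: [0.5068, -0.0276, 0.1385]
ee_rot: [[-0.966, 0.258, 0.0], [0.258, 0.966, 0.0], [-0.0, 0.0, -1.0]]
wrist_force: [-2.9, 0.9, 4.2]
gripper_width: 0.244
```

```bash
python3 - <<'E'
from h import *
s=capture("scene");f=lambda im,x,y,w,h,k:cv2.resize(im[y:y+h,x:x+w],None,fx=k,fy=k,interpolation=cv2.INTER_CUBIC)
cv2.imwrite("pics/s3.png",s)
cv2.imwrite("pics/c3.png",f(s,230,170,70,70,8))
q=sense();p=q["tcp_pos"];print(p,q["wrist_force"],q["moment"]);g=np.array(p)
for dz in (.0155,-.0295,-.062): print(proj("scene",g+[0,0,dz]).round(1))
E
```

```text
[ 0.50675081 -0.02759667  0.13850397] [-4.06688809  1.68033687  3.76932013] [0.36790763 1.30685606 0.01065619]
[262. 195.]
[262.8 209.3]
[263.4 219.1]
```

View pics/c3.png

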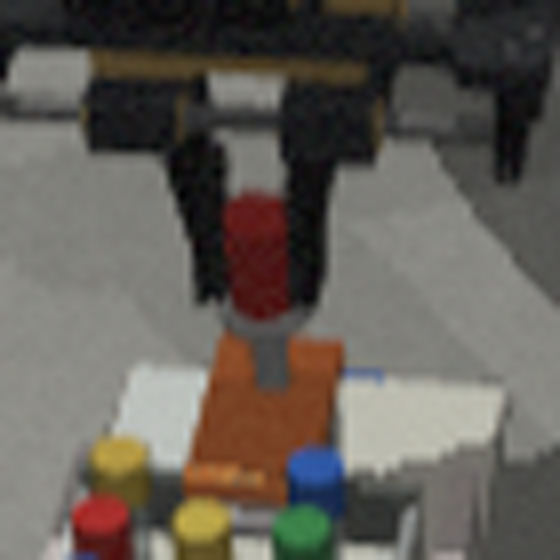

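```bash
python3 - <<'E'
from h import *
for f in("scene0","s2","s3"):
    im=cv2.imread(f"pics/{f}.png");h=cv2.cvtColor(im,cv2.COLOR_BGR2HSV);m=cv2.inRange(h,(5,100,50),(22,255,255))
    m=(m[205:250,245:285]>0)
    rows=m.sum(1);print(f,{i+205:int(r) for i,r in enumerate(rows) if r})
    # subpixel far edge: column profiles of saturation
    S=h[205:250,245:285,1].astype(int)
    for c in (260,261,269,270): print(c,S[2:12,c-245])
for x in(0,.005,.010,.014): print(x,proj("scene",[.4932-.014+x*.967,-.0242+.0037-x*.256,.077]).round(2))
E
```

```text
scene0 {211: 10, 212: 16, 213: 16, 214: 16, 215: 16, 216: 17, 217: 14, 218: 16, 219: 16, 220: 17, 221: 17, 222: 16, 223: 16, 224: 17, 225: 13, 226: 12, 227: 12, 228: 12, 229: 13, 230: 14, 231: 16, 232: 2, 233: 1, 236: 1, 237: 2, 238: 2, 239: 3, 245: 1, 246: 1, 247: 1, 248: 5, 249: 1}
260 [ 11  11  11  66 146 172 176 173 172 174]
261 [ 15  11  11  45 126 172 177 177 177 176]
269 [  8   8  13  11  99 174 173 173 173 170]
270 [ 13  11  10  11  88 164 174 173 174 174]
s2 {211: 6, 212: 16, 213: 16, 214: 16, 215: 16, 216: 15, 217: 14, 218: 16, 219: 16, 220: 17, 221: 17, 222: 16, 223: 16, 224: 17, 225: 15, 226: 13, 227: 13, 228: 12, 229: 13, 230: 14, 231: 15, 232: 1, 233: 1, 237: 1, 238: 3, 239: 1, 245: 1, 246: 3, 248: 4, 249: 1}
260 [ 12  10  14  56 140 176 180 177 180 183]
261 [ 14  10  12  37 111 182 178 176 173 177]
269 [ 12  10  14  14  79 180 183 180 176 171]
270 [ 12  12  10  10  74 160 177 179 180 180]
s3 {211: 1, 212: 7, 213: 12, 214: 12, 215: 12, 216: 13, 217: 12, 218: 12, 219: 16, 220: 17, 221: 17, 222: 16, 223: 16, 224: 17, 225: 14, 226: 12, 227: 12, 228: 13, 229: 13, 230: 13, 231: 14, 232: 14, 233: 2, 239: 1, 240: 1, 245: 1, 246: 1, 249: 4}
260 [188 174  80  17  13 111 171 185 184 186]
261 [178 186 139  36   6  48 112 134 146 171]
269 [ 18   6  11  14  12  82 179 181 179 180]
270 [ 14  10  14  10  12  86 179 181 173 185]
0 [264.93 212.49]
0.005 [264.65 213.61]
0.01 [264.36 214.74]
0.014 [264.13 215.65]
```

play_rows(
  targets=[
    [[1, -0.002, 0.0005, 0, 0], [1, -0.004, 0.001, 0, 0], [1, -0.006, 0.0015, 0, 0], [1, -0.008, 0.002, 0, 0], [1, -0.008, 0.002, 0, 0]],
  ],
)

```text
time_s: 13.18
tcp_pos: [0.5, -0.0253, 0.139]
ee_rot: [[-0.966, 0.257, 0.004], [0.257, 0.966, 0.001], [-0.004, 0.002, -1.0]]
wrist_force: [2.5, -0.9, 0.3]
gripper_width: 0.245
```

```bash
cat >> h.py <<'E'
def tongue(s):
    h=cv2.cvtColor(s,cv2.COLOR_BGR2HSV)[...,1].astype(float)
    # far edge (half-saturation) at columns right of rod
    r=[]
    for c in (268,269,270):
        p=h[208:218,c];i=np.argmax(p>90);r.append(208+i-1+(90-p[i-1])/(p[i]-p[i-1]))
    return np.mean(r)
E
python3 - <<'E'
from h import *
for f in("scene0","s2","s3"): print(f,tongue(cv2.imread(f"pics/{f}.png")))
s=capture("scene");cv2.imwrite("pics/s4.png",s);print(tongue(s))
q=sense();print(q["tcp_pos"],q["wrist_force"],q["moment"],q["joints"])
E
```

```text
scene0 210.94402967973747
s2 211.1158629938881
s3 211.93656516860267
211.31494842605954
[ 0.50002927 -0.02533927  0.13898744] [ 2.41561709 -0.89338526 -0.3163694 ] [-0.31534635 -1.0142909  -0.05375535] [ 1.57266466e+01  1.58329300e+01 -2.49807123e+01  3.21989856e-02
 -4.89833075e+01 -1.20648996e+02]
```

play_rows(
  targets=[
    [[0, 0, 0, 0, 0], [0, 0, 0, 0, 0], [0, 0, 0, 0, 0], [0, 0, 0, 0, 0], [0, 0, 0, 0, 0]],
  ],
)

```text
time_s: 13.65
tcp_pos: [0.4983, -0.0257, 0.1383]
ee_rot: [[-0.966, 0.258, -0.001], [0.258, 0.966, -0.0], [0.001, -0.0, -1.0]]
wrist_force: [0.1, -0.4, -0.3]
gripper_width: 0.537
```

play_rows(
  targets=[
    [[0, 0, 0, 0, 0], [0, 0, 0, 0, 0], [0, 0, 0, 0, 0], [0, 0, 0, 0, 0], [0, 0, 0, 0, 0]],
  ],
)

```text
time_s: 14.07
tcp_pos: [0.4987, -0.0256, 0.1386]
ee_rot: [[-0.966, 0.258, -0.0], [0.258, 0.966, 0.0], [0.0, 0.0, -1.0]]
wrist_force: [0.1, -0.6, -0.4]
gripper_width: 0.92
```

```bash
python3 - <<'E'
from h import *
s=capture("scene");cv2.imwrite("pics/s5.png",s);print(tongue(s))
q=sense();print(q["tcp_pos"],q["wrist_force"],q["gripper_width"])
cv2.imwrite("pics/c5.png",cv2.resize(s[165:240,225:300],None,fx=8,fy=8,interpolation=cv2.INTER_CUBIC))
g=np.array(q["tcp_pos"])
for dz in (.0155,-.0245,-.062): print(proj("scene",g+[0,0,dz]).round(1))
E
```

```text
211.30866979977816
[ 0.49871931 -0.02562153  0.13854772] [-0.31840498 -0.26896827  0.31307412] 0.9464902596545074
[262.4 193.2]
[263.1 205.8]
[263.8 217.2]
```

View pics/c5.png

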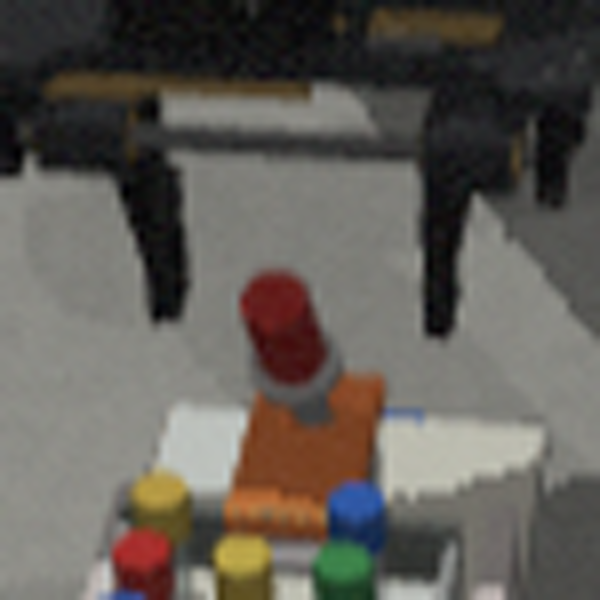

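```bash
python3 - <<'E'
from h import *
o,d=ray("scene",259.0,201.8);d/=np.linalg.norm(d);h=np.array([.4945,-.0245,.073])
for R in(.078,.082):
  b=d@(o-h);c=(o-h)@(o-h)-R*R;disc=b*b-c
  print(R,disc)
  for t in(-b-np.sqrt(max(disc,0)),-b+np.sqrt(max(disc,0))):
    p=o+t*d;u=(p-h)/R;print(p.round(4),u.round(3),"dockx",(u[0]*.967-u[1]*.256).round(3),"docky",(u[0]*.256+u[1]*.967).round(3),"knob",(h+u*(R-.02)).round(4))
E
```

```text
0.078 0.004193239847611663
[ 0.522  -0.037   0.1449] [ 0.353 -0.16   0.922] dockx 0.382 docky -0.065 knob [ 0.515  -0.0338  0.1265]
[ 0.4169 -0.0312  0.0695] [-0.995 -0.085 -0.044] dockx -0.941 docky -0.337 knob [ 0.4368 -0.0295  0.0704]
0.082 0.004833239847611637
[ 0.5259 -0.0372  0.1477] [ 0.383 -0.155  0.911] dockx 0.41 docky -0.052 knob [ 0.5182 -0.0341  0.1295]
[ 0.413  -0.0309  0.0668] [-0.994 -0.079 -0.076] dockx -0.941 docky -0.33 knob [ 0.4329 -0.0294  0.0683]
```

play_rows(
  targets=[
    [[0, 0.003, -0.001, 0.002, 0], [0, 0.006, -0.0015, 0.002, 0], [0, 0.008, -0.002, 0.002, 0.12], [0, 0.008, -0.002, 0.002, 0.24], [0, 0.008, -0.002, 0.002, 0.36]],
  ],
)

```text
time_s: 14.53
tcp_pos: [0.5073, -0.0277, 0.1406]
ee_rot: [[-0.994, -0.105, 0.0], [-0.105, 0.994, 0.0], [-0.0, -0.0, -1.0]]
wrist_force: [-0.6, 0.2, 0.3]
gripper_width: 0.993
```

play_rows(
  targets=[
    [[0, 0, 0, 0, 0.12], [0, 0, 0, 0, 0.24], [0, 0, 0, 0, 0.36], [0, 0, 0, 0, 0.48], [0, 0, 0, 0, 0.6]],
  ],
)

```text
time_s: 14.95
tcp_pos: [0.5072, -0.0277, 0.1406]
ee_rot: [[-0.761, -0.648, 0.0], [-0.648, 0.761, 0.0], [-0.0, -0.0, -1.0]]
wrist_force: [0.6, -0.3, 0.7]
gripper_width: 1.003
```

play_rows(
  targets=[
    [[0, 0, 0, 0, 0.12], [0, 0, 0, 0, 0.24], [0, 0, 0, 0, 0.36], [0, 0, 0, 0, 0.48], [0, 0, 0, 0, 0.611]],
  ],
)

```text
time_s: 15.37
tcp_pos: [0.5072, -0.0277, 0.1406]
ee_rot: [[-0.257, -0.966, 0.0], [-0.966, 0.257, 0.0], [-0.0, -0.0, -1.0]]
wrist_force: [-0.5, -0.4, 0.4]
gripper_width: 1.003
```

play_rows(
  targets=[
    [[0, 0, 0, 0, 0], [0, 0, 0, 0, 0], [0, 0, 0, 0, 0]],
  ],
)

```text
time_s: 15.62
tcp_pos: [0.5069, -0.0277, 0.1406]
ee_rot: [[-0.266, -0.964, 0.0], [-0.964, 0.266, 0.0], [-0.0, -0.0, -1.0]]
wrist_force: [0.4, 0.3, -1.9]
gripper_width: 1.0
```

play_rows(
  targets=[
    [[0.3, 0, 0, 0, 0], [0.6, -0.001, 0.0003, 0, 0], [1, -0.002, 0.0005, 0, 0], [1, -0.003, 0.0008, 0, 0], [1, -0.004, 0.001, 0, 0]],
  ],
)

```text
time_s: 16.03
tcp_pos: [0.503, -0.0266, 0.1408]
ee_rot: [[-0.263, -0.965, 0.001], [-0.965, 0.263, -0.0], [-0.0, -0.001, -1.0]]
wrist_force: [1.0, -0.1, 0.4]
gripper_width: 0.704
```

play_rows(
  targets=[
    [[1, -0.0005, 0.0001, 0, 0], [1, -0.001, 0.0002, 0, 0], [1, -0.0015, 0.0004, 0, 0], [1, -0.002, 0.0005, 0, 0], [1, -0.002, 0.0005, 0, 0]],
  ],
)

```text
time_s: 16.45
tcp_pos: [0.5005, -0.0261, 0.1405]
ee_rot: [[-0.263, -0.965, -0.0], [-0.965, 0.263, -0.0], [0.0, 0.0, -1.0]]
wrist_force: [0.8, -0.5, 0.1]
gripper_width: 0.327
```

play_rows(
  targets=[
    [[1, 0, 0, 0, 0], [1, 0, 0, 0, 0], [1, 0, 0, 0, 0], [1, 0, 0, 0, 0], [1, 0, 0, 0, 0]],
  ],
)

```text
time_s: 16.87
tcp_pos: [0.5, -0.0262, 0.1402]
ee_rot: [[-0.263, -0.965, -0.002], [-0.965, 0.263, -0.0], [0.001, 0.002, -1.0]]
wrist_force: [-2.0, 0.6, 0.7]
gripper_width: 0.244
```

```bash
python3 - <<'E'
from h import *
s=capture("scene");cv2.imwrite("pics/s6.png",s);print(tongue(s))
q=sense();print(q["tcp_pos"],q["wrist_force"],q["moment"],q["gripper_width"])
cv2.imwrite("pics/c6.png",cv2.resize(s[165:240,225:300],None,fx=8,fy=8,interpolation=cv2.INTER_CUBIC))
g=np.array(q["tcp_pos"])
for dz in (.0155,-.0245,-.062): print(proj("scene",g+[0,0,dz]).round(1))
E
```

```text
211.74087975110993
[ 0.50000472 -0.0261787   0.14023278] [-1.96267297  1.435184    0.8861982 ] [0.38641773 1.01114651 0.00586312] 0.24326115205516438
[262.2 192.9]
[263.  205.6]
[263.6 217. ]
```

View pics/c6.png

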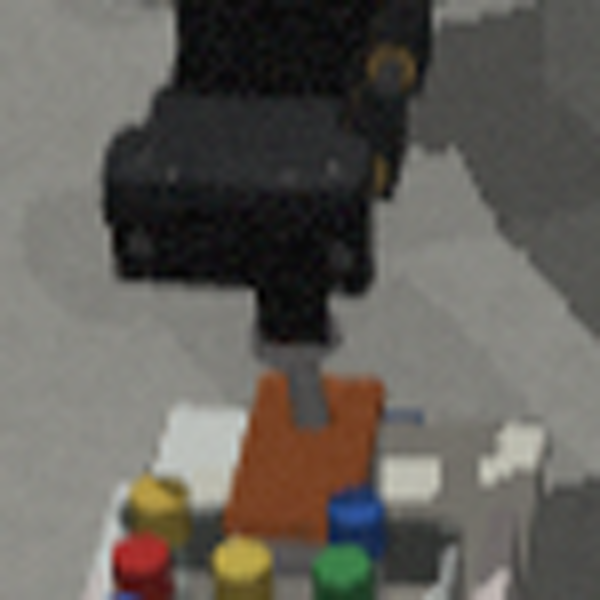

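play_rows(
  targets=[
    [[1, 0.0003, 0.001, 0, 0], [1, 0.0005, 0.002, 0, 0], [1, 0.0008, 0.003, 0, 0], [1, 0.001, 0.004, 0, 0], [1, 0.0013, 0.0048, 0, 0]],
  ],
)

```text
time_s: 17.33
tcp_pos: [0.5014, -0.0217, 0.1403]
ee_rot: [[-0.263, -0.965, -0.002], [-0.965, 0.263, -0.001], [0.001, 0.001, -1.0]]
wrist_force: [-3.5, -2.0, 0.2]
gripper_width: 0.239
```

```bash
python3 - <<'E'
from h import *
s=capture("scene");cv2.imwrite("pics/s7.png",s);print(tongue(s))
q=sense();print(q["tcp_pos"],q["wrist_force"],q["moment"])
cv2.imwrite("pics/c7.png",cv2.resize(s[165:240,225:300],None,fx=8,fy=8,interpolation=cv2.INTER_CUBIC))
E
```

```text
212.01033898305084
[ 0.5015581  -0.02160316  0.14035806] [-2.24007831 -1.68494506  0.54521576] [-0.74644036  1.17770459  0.04022818]
```

View pics/c7.png

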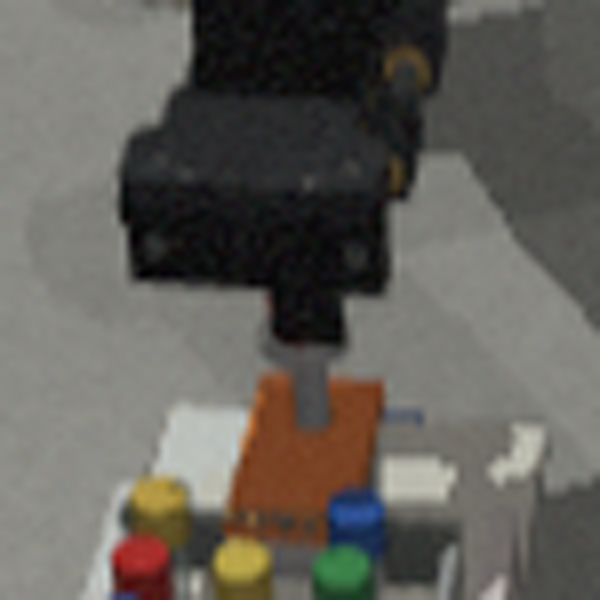

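play_rows(
  targets=[
    [[1, 0.0002, 0.0007, 0, 0], [1, 0.0004, 0.0015, 0, 0], [1, 0.0004, 0.0015, -0.0005, 0], [1, 0.0002, 0.001, -0.001, 0], [1, 0.0002, 0.001, -0.001, 0]],
  ],
)

```text
time_s: 17.8
tcp_pos: [0.5024, -0.0203, 0.1402]
ee_rot: [[-0.263, -0.965, 0.0], [-0.965, 0.263, -0.0], [-0.0, -0.0, -1.0]]
wrist_force: [-4.4, -1.8, 4.2]
gripper_width: 0.24
```

play_rows(
  targets=[
    [[1, 0, 0, -0.0005, 0], [1, 0, 0, -0.001, 0], [1, 0, 0, -0.001, 0], [1, 0, 0, -0.001, 0]],
  ],
)

```text
time_s: 18.13
tcp_pos: [0.5026, -0.0203, 0.1401]
ee_rot: [[-0.263, -0.965, 0.001], [-0.965, 0.263, -0.0], [-0.0, -0.001, -1.0]]
wrist_force: [-6.3, -1.9, 10.3]
gripper_width: 0.244
```

play_rows(
  targets=[
    [[1, 0.0005, -0.0001, 0.0005, 0], [1, 0.001, -0.0003, 0.0005, 0], [1, 0.0015, -0.0004, 0.0005, 0], [1, 0.0019, -0.0005, 0.0005, 0], [1, 0.0019, -0.0005, 0.0005, 0]],
  ],
)

```text
time_s: 18.55
tcp_pos: [0.5032, -0.0207, 0.1401]
ee_rot: [[-0.263, -0.965, -0.002], [-0.965, 0.263, 0.0], [0.0, 0.002, -1.0]]
wrist_force: [-9.0, 0.2, 9.5]
gripper_width: 0.247
```

play_rows(
  targets=[
    [[1, 0.0005, -0.0001, 0, 0], [1, 0.001, -0.0003, 0, 0], [1, 0.0015, -0.0004, 0, 0], [1, 0.0019, -0.0005, 0, 0], [1, 0.0019, -0.0005, 0, 0]],
  ],
)

```text
time_s: 18.97
tcp_pos: [0.504, -0.0212, 0.14]
ee_rot: [[-0.264, -0.965, -0.004], [-0.965, 0.264, -0.0], [0.001, 0.004, -1.0]]
wrist_force: [-10.3, 2.2, 13.1]
gripper_width: 0.243
```

```bash
python3 - <<'E'
from h import *
s=capture("scene");cv2.imwrite("pics/s8.png",s);print(tongue(s))
q=sense();print(q["tcp_pos"],q["wrist_force"],q["moment"])
E
```

```text
212.19738562091504
[ 0.50402666 -0.02114721  0.13998669] [-10.29521815   1.85882014  11.97125447] [ 0.54890646  3.78900523 -0.01718901]
```

play_rows(
  targets=[
    [[1, -0.001, 0.0003, 0, 0], [1, -0.002, 0.0005, 0, 0], [1, -0.0025, 0.0006, 0, 0], [1, -0.0025, 0.0006, 0, 0]],
  ],
)

```text
time_s: 19.35
tcp_pos: [0.503, -0.0205, 0.1401]
ee_rot: [[-0.263, -0.965, -0.001], [-0.965, 0.263, 0.0], [0.0, 0.001, -1.0]]
wrist_force: [-7.5, -1.0, 9.1]
gripper_width: 0.247
```

play_rows(
  targets=[
    [[1, 0, 0, -0.0005, 0], [1, 0, 0, -0.0008, 0], [1, 0, 0, -0.0008, 0]],
  ],
)

```text
time_s: 19.6
tcp_pos: [0.5033, -0.0205, 0.14]
ee_rot: [[-0.263, -0.965, -0.0], [-0.965, 0.263, -0.0], [0.0, 0.0, -1.0]]
wrist_force: [-7.7, 0.5, 12.8]
gripper_width: 0.246
```

play_rows(
  targets=[
    [[1, 0, 0, 0.001, 0], [1, 0, 0, 0.002, 0], [1, 0, 0, 0.0025, 0], [1, 0, 0, 0.0025, 0]],
  ],
)

```text
time_s: 19.93
tcp_pos: [0.5034, -0.0207, 0.1404]
ee_rot: [[-0.263, -0.965, -0.0], [-0.965, 0.263, 0.0], [-0.0, 0.0, -1.0]]
wrist_force: [-2.5, -1.5, -1.7]
gripper_width: 0.244
```

```bash
python3 - <<'E'
from h import *
s=capture("scene");cv2.imwrite("pics/s9.png",s);print(tongue(s))
q=sense();print(q["tcp_pos"],q["wrist_force"],q["moment"],q["gripper_width"])
cv2.imwrite("pics/c9.png",cv2.resize(s[175:235,230:290],None,fx=10,fy=10,interpolation=cv2.INTER_CUBIC))
E
```

```text
212.4214065255732
[ 0.50346987 -0.02073012  0.14035275] [-2.20142843 -2.11175398 -1.05281523] [-0.64443114  1.07641089 -0.0327847 ] 0.24406463377036602
```

View pics/c9.png

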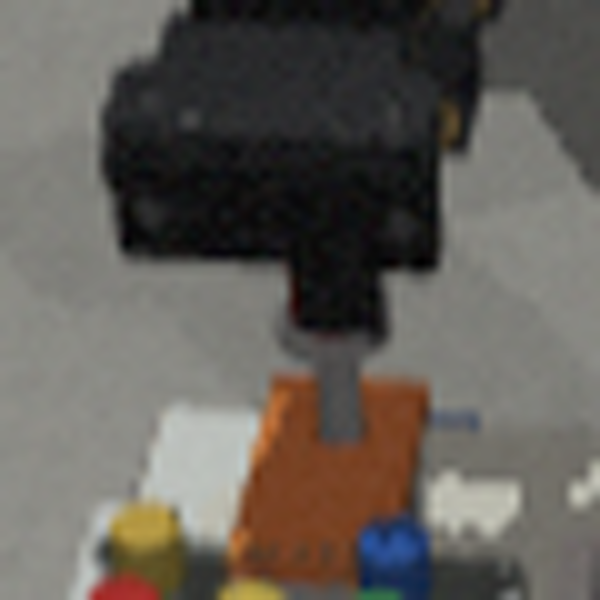

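play_rows(
  targets=[
    [[1, 0.0003, -0.0007, 0, 0], [1, 0.0007, -0.0012, 0, 0], [1, 0.0012, -0.0014, 0, 0], [1, 0.0017, -0.0015, 0, 0], [1, 0.0017, -0.0015, 0, 0]],
  ],
)

```text
time_s: 20.4
tcp_pos: [0.5056, -0.0221, 0.1407]
ee_rot: [[-0.263, -0.965, 0.001], [-0.965, 0.263, 0.0], [-0.0, -0.001, -1.0]]
wrist_force: [-1.9, -0.1, -2.6]
gripper_width: 0.242
```

play_rows(
  targets=[
    [[1, 0, 0, -0.0003, 0], [1, 0, 0, -0.0006, 0], [1, 0, 0, -0.001, 0], [1, 0, 0, -0.001, 0], [1, 0, 0, -0.001, 0]],
  ],
)

```text
time_s: 20.82
tcp_pos: [0.5058, -0.0222, 0.1403]
ee_rot: [[-0.263, -0.965, 0.002], [-0.965, 0.263, 0.0], [-0.001, -0.002, -1.0]]
wrist_force: [-2.0, -0.4, 0.7]
gripper_width: 0.247
```

play_rows(
  targets=[
    [[1, 0.0005, -0.0001, 0, 0], [1, 0.001, -0.0003, 0, 0], [1, 0.0015, -0.0004, 0, 0], [1, 0.0019, -0.0005, 0, 0], [1, 0.0019, -0.0005, -0.0005, 0]],
  ],
)

```text
time_s: 21.23
tcp_pos: [0.5067, -0.0227, 0.14]
ee_rot: [[-0.263, -0.965, -0.001], [-0.965, 0.263, -0.0], [0.001, 0.001, -1.0]]
wrist_force: [-6.3, 0.6, 10.7]
gripper_width: 0.245
```

play_rows(
  targets=[
    [[1, 0.0005, -0.0001, 0, 0], [1, 0.001, -0.0003, 0, 0], [1, 0.0015, -0.0004, 0, 0], [1, 0.0019, -0.0005, 0, 0], [1, 0.0019, -0.0005, 0, 0]],
  ],
)

```text
time_s: 21.65
tcp_pos: [0.5074, -0.0233, 0.14]
ee_rot: [[-0.263, -0.965, -0.004], [-0.965, 0.263, -0.0], [0.001, 0.004, -1.0]]
wrist_force: [-8.4, 2.1, 10.7]
gripper_width: 0.247
```

play_rows(
  targets=[
    [[1, 0, 0, 0.0015, 0], [1, 0, 0, 0.0015, 0], [1, 0.0003, -0.0001, 0.0015, 0], [1, 0.0005, -0.0001, 0.0008, 0], [1, 0.0005, -0.0001, 0.0003, 0]],
  ],
)

```text
time_s: 22.07
tcp_pos: [0.51, -0.0234, 0.1402]
ee_rot: [[-0.263, -0.965, 0.001], [-0.965, 0.263, -0.0], [0.0, -0.001, -1.0]]
wrist_force: [-5.1, 0.6, 7.0]
gripper_width: 0.247
```

play_rows(
  targets=[
    [[1, 0, 0, 0.0012, 0], [1, 0.0007, -0.0002, 0.0012, 0], [1, 0.0014, -0.0004, 0.0012, 0], [1, 0.0019, -0.0005, 0.0006, 0], [1, 0.0019, -0.0005, 0, 0]],
  ],
)

```text
time_s: 22.48
tcp_pos: [0.5118, -0.0239, 0.1401]
ee_rot: [[-0.263, -0.965, 0.0], [-0.965, 0.263, -0.0], [0.0, -0.0, -1.0]]
wrist_force: [-5.2, 0.2, 8.0]
gripper_width: 0.244
```

play_rows(
  targets=[
    [[1, 0, 0, 0.0012, 0], [1, 0.0007, -0.0002, 0.0012, 0], [1, 0.0014, -0.0004, 0.0012, 0], [1, 0.0019, -0.0005, 0.0006, 0], [1, 0.0019, -0.0005, 0, 0]],
  ],
)

```text
time_s: 22.9
tcp_pos: [0.5137, -0.0244, 0.1401]
ee_rot: [[-0.263, -0.965, 0.0], [-0.965, 0.263, -0.0], [0.0, -0.0, -1.0]]
wrist_force: [-3.8, 0.2, 6.5]
gripper_width: 0.245
```

play_rows(
  targets=[
    [[1, 0, 0, 0.0012, 0], [1, 0.0007, -0.0002, 0.0012, 0], [1, 0.0014, -0.0004, 0.0012, 0], [1, 0.0019, -0.0005, 0.0006, 0], [1, 0.0019, -0.0005, 0, 0]],
  ],
)

```text
time_s: 23.32
tcp_pos: [0.5156, -0.0249, 0.1401]
ee_rot: [[-0.263, -0.965, 0.0], [-0.965, 0.263, -0.0], [0.0, -0.0, -1.0]]
wrist_force: [-4.0, 0.5, 6.6]
gripper_width: 0.246
```

play_rows(
  targets=[
    [[1, 0, 0, 0.0012, 0], [1, 0.0007, -0.0002, 0.0012, 0], [1, 0.0014, -0.0004, 0.0012, 0], [1, 0.0019, -0.0005, 0.0006, 0], [1, 0.0019, -0.0005, 0, 0]],
  ],
)

```text
time_s: 23.73
tcp_pos: [0.5175, -0.0254, 0.14]
ee_rot: [[-0.263, -0.965, 0.0], [-0.965, 0.263, -0.0], [0.0, -0.0, -1.0]]
wrist_force: [-3.9, 0.1, 5.4]
gripper_width: 0.243
```

```bash
python3 - <<'E'
from h import *
s=capture("scene");cv2.imwrite("pics/s10.png",s);print(tongue(s))
q=sense();print(q["tcp_pos"],q["wrist_force"],q["moment"])
E
```

```text
215.8332736894615
[ 0.51747591 -0.02539641  0.14002704] [-4.11386825 -1.05164404  3.42708341] [-0.05511004  1.14580664  0.00429037]
```

play_rows(
  targets=[
    [[1, 0, 0, 0.0012, 0], [1, 0.0007, -0.0002, 0.0012, 0], [1, 0.0014, -0.0004, 0.0012, 0], [1, 0.0019, -0.0005, 0.0004, 0], [1, 0.0019, -0.0005, -0.0003, 0]],
  ],
)

```text
time_s: 24.2
tcp_pos: [0.5193, -0.0259, 0.1396]
ee_rot: [[-0.263, -0.965, 0.0], [-0.965, 0.263, -0.0], [0.0, -0.0, -1.0]]
wrist_force: [-3.1, -0.6, 4.9]
gripper_width: 0.242
```

play_rows(
  targets=[
    [[1, 0, 0, 0.0012, 0], [1, 0.0007, -0.0002, 0.0012, 0], [1, 0.0014, -0.0004, 0.0012, 0], [1, 0.0019, -0.0005, 0.0006, 0], [1, 0.0019, -0.0005, 0, 0]],
  ],
)

```text
time_s: 24.62
tcp_pos: [0.5212, -0.0264, 0.1393]
ee_rot: [[-0.263, -0.965, 0.0], [-0.965, 0.263, -0.0], [0.0, -0.0, -1.0]]
wrist_force: [-2.2, -1.4, -0.6]
gripper_width: 0.245
```

play_rows(
  targets=[
    [[1, 0, 0, -0.0004, 0], [1, 0, 0, -0.0008, 0], [1, 0, 0, -0.0012, 0], [1, 0, 0, -0.0012, 0], [1, 0, 0, -0.0012, 0]],
  ],
)

```text
time_s: 25.03
tcp_pos: [0.521, -0.0263, 0.138]
ee_rot: [[-0.263, -0.965, 0.0], [-0.965, 0.263, 0.0], [-0.0, -0.0, -1.0]]
wrist_force: [-0.9, -1.2, -1.0]
gripper_width: 0.244
```

play_rows(
  targets=[
    [[1, 0, 0, -0.0005, 0], [1, 0, 0, -0.001, 0], [1, 0, 0, -0.0015, 0], [1, 0, 0, -0.002, 0], [1, 0, 0, -0.002, 0]],
  ],
)

```text
time_s: 25.45
tcp_pos: [0.5211, -0.0264, 0.1361]
ee_rot: [[-0.263, -0.965, 0.0], [-0.965, 0.263, -0.0], [-0.0, -0.0, -1.0]]
wrist_force: [-0.8, -1.1, -0.6]
gripper_width: 0.244
```

play_rows(
  targets=[
    [[1, 0, 0, -0.0005, 0], [1, 0, 0, -0.001, 0], [1, 0, 0, -0.0015, 0], [1, 0, 0, -0.002, 0], [1, 0, 0, -0.002, 0]],
  ],
)

```text
time_s: 25.87
tcp_pos: [0.5211, -0.0264, 0.134]
ee_rot: [[-0.263, -0.965, 0.0], [-0.965, 0.263, -0.0], [-0.0, -0.0, -1.0]]
wrist_force: [-1.0, -1.3, -0.1]
gripper_width: 0.244
```

play_rows(
  targets=[
    [[1, 0, 0, -0.001, 0], [1, 0, 0, -0.002, 0], [1, 0, 0, -0.003, 0], [1, 0, 0, -0.004, 0], [1, 0, 0, -0.004, 0]],
  ],
)

```text
time_s: 26.28
tcp_pos: [0.521, -0.0263, 0.1298]
ee_rot: [[-0.263, -0.965, 0.0], [-0.965, 0.263, 0.0], [-0.0, -0.0, -1.0]]
wrist_force: [-0.7, -1.5, -0.7]
gripper_width: 0.245
```

play_rows(
  targets=[
    [[1, 0, 0, -0.001, 0], [1, 0, 0, -0.002, 0], [1, 0, 0, -0.003, 0], [1, 0, 0, -0.004, 0], [1, 0, 0, -0.004, 0]],
  ],
)

```text
time_s: 26.7
tcp_pos: [0.521, -0.0263, 0.1258]
ee_rot: [[-0.263, -0.965, 0.0], [-0.965, 0.263, 0.0], [-0.0, -0.0, -1.0]]
wrist_force: [-0.4, -0.9, -0.0]
gripper_width: 0.243
```

play_rows(
  targets=[
    [[1, 0, 0, -0.001, 0], [1, 0, 0, -0.002, 0], [1, 0, 0, -0.003, 0], [1, 0, 0, -0.004, 0], [1, 0, 0, -0.004, 0]],
  ],
)

```text
time_s: 27.12
tcp_pos: [0.5209, -0.0263, 0.1218]
ee_rot: [[-0.263, -0.965, -0.0], [-0.965, 0.263, 0.0], [-0.0, 0.0, -1.0]]
wrist_force: [-0.7, -1.4, -1.0]
gripper_width: 0.244
```

Smooth so far. The tip is close to the lower ear, so I'll go slower.

play_rows(
  targets=[
    [[1, 0, 0, -0.0005, 0], [1, 0, 0, -0.001, 0], [1, 0, 0, -0.0015, 0], [1, 0, 0, -0.002, 0], [1, 0, 0, -0.002, 0]],
  ],
)

```text
time_s: 27.53
tcp_pos: [0.5209, -0.0263, 0.1199]
ee_rot: [[-0.263, -0.965, -0.0], [-0.965, 0.263, 0.0], [-0.0, 0.0, -1.0]]
wrist_force: [0.2, -1.0, 0.5]
gripper_width: 0.245
```

play_rows(
  targets=[
    [[1, 0, 0, -0.0005, 0], [1, 0, 0, -0.001, 0], [1, 0, 0, -0.0015, 0], [1, 0, 0, -0.0015, 0], [1, 0, 0, -0.0015, 0]],
  ],
)

```text
time_s: 27.95
tcp_pos: [0.5209, -0.0263, 0.1184]
ee_rot: [[-0.263, -0.965, -0.0], [-0.965, 0.263, 0.0], [-0.0, 0.0, -1.0]]
wrist_force: [-1.2, -2.1, -0.6]
gripper_width: 0.25
```

play_rows(
  targets=[
    [[1, 0, 0, -0.0005, 0], [1, 0, 0, -0.001, 0], [1, 0, 0, -0.0015, 0], [1, 0, 0, -0.0015, 0], [1, 0, 0, -0.0015, 0]],
  ],
)

```text
time_s: 28.37
tcp_pos: [0.5209, -0.0263, 0.1169]
ee_rot: [[-0.263, -0.965, -0.0], [-0.965, 0.263, 0.0], [0.0, 0.0, -1.0]]
wrist_force: [-1.3, -0.9, 0.2]
gripper_width: 0.245
```

Through the lower ear too. About 10 mm remain.

play_rows(
  targets=[
    [[1, 0, 0, -0.001, 0], [1, 0, 0, -0.002, 0], [1, 0, 0, -0.003, 0], [1, 0, 0, -0.004, 0], [1, 0, 0, -0.004, 0]],
  ],
)

```text
time_s: 28.78
tcp_pos: [0.5208, -0.0263, 0.1127]
ee_rot: [[-0.263, -0.965, -0.0], [-0.965, 0.263, 0.0], [0.0, 0.0, -1.0]]
wrist_force: [-1.1, 0.1, -1.0]
gripper_width: 0.243
```

play_rows(
  targets=[
    [[1, 0, 0, -0.001, 0], [1, 0, 0, -0.002, 0], [1, 0, 0, -0.003, 0], [1, 0, 0, -0.004, 0], [1, 0, 0, -0.004, 0]],
  ],
)

```text
time_s: 29.2
tcp_pos: [0.5208, -0.0263, 0.1087]
ee_rot: [[-0.263, -0.965, -0.0], [-0.965, 0.263, 0.0], [-0.0, 0.0, -1.0]]
wrist_force: [-1.9, -0.7, -0.1]
gripper_width: 0.239
```

play_rows(
  targets=[
    [[1, 0, 0, -0.0005, 0], [1, 0, 0, -0.001, 0], [1, 0, 0, -0.0015, 0], [1, 0, 0, -0.0015, 0], [1, 0, 0, -0.0015, 0]],
  ],
)

```text
time_s: 29.62
tcp_pos: [0.5211, -0.0263, 0.1078]
ee_rot: [[-0.263, -0.965, 0.001], [-0.965, 0.263, 0.0], [-0.0, -0.001, -1.0]]
wrist_force: [-0.9, 0.3, 1.1]
gripper_width: 0.246
```

play_rows(
  targets=[
    [[1, 0, 0, -0.0004, 0], [1, 0, 0, -0.0004, 0], [1, 0, 0, -0.0004, 0]],
  ],
)

```text
time_s: 29.87
tcp_pos: [0.5214, -0.0263, 0.1077]
ee_rot: [[-0.263, -0.965, 0.001], [-0.965, 0.263, -0.0], [-0.0, -0.001, -1.0]]
wrist_force: [-0.7, -0.0, 4.3]
gripper_width: 0.239
```

```bash
python3 - <<'E'
from h import *
s=capture("scene");cv2.imwrite("pics/s11.png",s);print(tongue(s))
q=sense();print(q["tcp_pos"],q["wrist_force"],q["moment"])
cv2.imwrite("pics/c11.png",cv2.resize(s[175:235,230:290],None,fx=10,fy=10,interpolation=cv2.INTER_CUBIC))
E
```

```text
211.96212121212122
[ 0.52144553 -0.02631898  0.10766353] [-1.39459466  0.23132327  4.66262501] [-0.03399609  0.69778188  0.00310529]
```

View pics/c11.png

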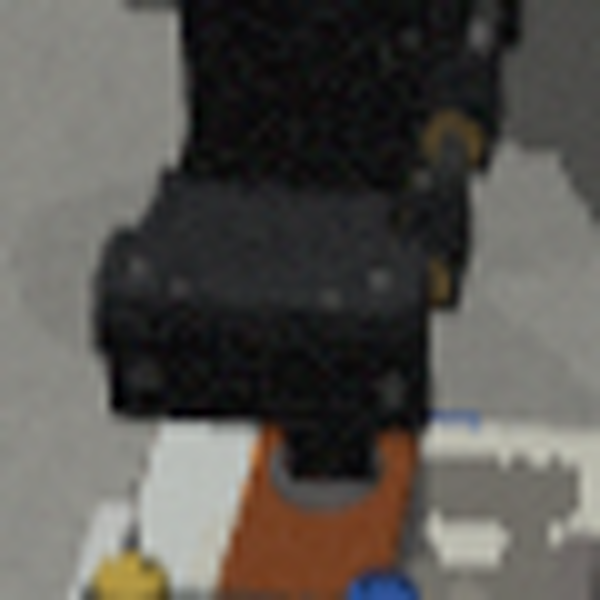

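The collar sits flush on the tongue. Releasing now.

play_rows(
  targets=[
    [[0.5, 0, 0, 0.0004, 0], [0.5, 0, 0, 0.0004, 0], [0.5, 0, 0, 0.0004, 0], [0.5, 0, 0, 0.0004, 0], [0.5, 0, 0, 0.0004, 0]],
  ],
)

```text
time_s: 30.33
tcp_pos: [0.521, -0.0263, 0.1074]
ee_rot: [[-0.263, -0.965, 0.0], [-0.965, 0.263, 0.0], [-0.0, -0.0, -1.0]]
wrist_force: [0.6, 1.1, 0.4]
gripper_width: 0.483
```

play_rows(
  targets=[
    [[0.5, 0, 0, 0.0004, 0], [0.5, 0, 0, 0.01, 0], [0.5, 0, 0, 0.025, 0], [0.5, 0, 0, 0.045, 0], [0.5, 0, 0, 0.07, 0]],
  ],
)

```text
time_s: 30.75
tcp_pos: [0.5202, -0.0265, 0.1779]
ee_rot: [[-0.263, -0.965, -0.003], [-0.965, 0.263, -0.0], [0.001, 0.002, -1.0]]
wrist_force: [-0.2, -0.5, -0.2]
gripper_width: 0.497
```

play_rows(
  targets=[
    [[0.5, -0.02, 0.01, 0.03, 0], [0.5, -0.05, 0.03, 0.06, 0], [0.5, -0.08, 0.06, 0.08, 0], [0.5, -0.1, 0.09, 0.09, 0], [0.5, -0.1, 0.12, 0.09, 0]],
  ],
)

```text
time_s: 31.17
tcp_pos: [0.4189, 0.0939, 0.2717]
ee_rot: [[-0.264, -0.965, 0.006], [-0.965, 0.264, 0.004], [-0.005, -0.005, -1.0]]
wrist_force: [1.1, 0.2, -0.9]
gripper_width: 0.5
```

play_rows(
  targets=[
    [[0.5, 0, 0.04, 0, 0], [0.5, 0, 0.08, 0, 0], [0.5, 0, 0.08, 0, 0], [0.5, 0, 0.08, 0, 0]],
  ],
)

```text
time_s: 31.5
tcp_pos: [0.4206, 0.1753, 0.2681]
ee_rot: [[-0.26, -0.966, 0.0], [-0.966, 0.26, 0.0], [-0.0, -0.0, -1.0]]
wrist_force: [-0.7, -0.7, 0.1]
gripper_width: 0.502
```

```bash
python3 - <<'E'
from h import *
s=capture("scene");t=capture("top");cv2.imwrite("pics/s12.png",s);print(tongue(s))
q=sense();print(q["time_s"],q["tcp_pos"],q["wrist_force"])
f=lambda im,x,y,w,h,k:cv2.resize(im[y:y+h,x:x+w],None,fx=k,fy=k,interpolation=cv2.INTER_CUBIC)
cv2.imwrite("pics/c12.png",np.hstack([f(s,230,175,66,66,6),f(t,252,175,66,66,6)]))
E
```

```text
206.9600584795322
31.6 [0.42065018 0.17333087 0.26781266] [ 0.35177561  0.01144282 -0.48239247]
```

View pics/c12.png

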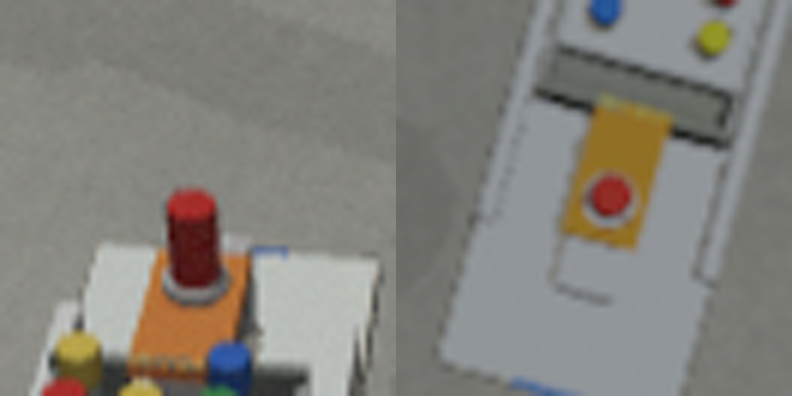

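The rod stands upright with its collar flush on the tongue, the tray is drawn well in, and the gripper is clear. Handing in.

```bash
python3 -c "
from station import *
print(finish_job())"
```

```text
the job is handed in; nothing more can be done
None
```

I locked the tray into its dock and handed the job in at about 31.6 s; no verdict was reported. I lifted the rod from its holder, put it through the tongue hole and drew the tray in about 25–27 mm. The rod then dropped through both ear holes until the collar met the tongue. I released it and moved the gripper clear.

**Last checks:**
- The final pictures from both cameras show the rod upright, with its collar flush on the tongue.
- The collar touched at about 0.7 mm above the height I predicted, with about 5 N on the wrist.
- Wrist readings stayed at 13 N or less on each axis throughout. The contact force on the rod was not measured directly.
- I did not measure the bystanders again. None of my moves went near them.

**What went wrong on the way:**
- On the first slide the rod tilted in the grip, and it leaned about 0.4 rad in the tongue hole when I let go. I turned the jaws 90° and gripped it again to bring it upright. After that I searched for the ear holes in small lift-and-lower steps.
- My measure of the tongue edge is not valid once the rod is home, because the gripper or the rod hides that edge. For the last part I relied on the TCP position and the pictures.

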